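# Index the photo turntable four clicks and take the next shot

### The job

The sherd on the click-stop turntable has just been photographed. Bring the next view round: with a fingertip against one of the platter's tabs, gently push the turntable clockwise (seen from above) exactly four clicks, never past the fourth and never backwards, and take the hand off it; then press the round button of the shutter release right down and let it up again. The sherd must ride round undisturbed where it lies, nothing is to be picked up, and the camera and the other things on the table are left alone.

Things in the scene. Friction and masses are not known exactly. Their poses are not given: they have to be found in the camera images.
- turntable: Fixed foot of the turntable, a dark steel disc 140 mm across, bolted down; origin on the table at the axis of rotation. It carries the platter, an aluminium disc 160 mm across (rim from 34 to 42 mm above the table, a long mark at its edge every 18 degrees), with four flat finger tabs, 90 degrees apart, sticking out from below it. Outside the rim, between the tabs, there is free space down to the table.
- platter (a joint): Turn of the platter in rad, 0 at the start, growing clockwise seen from above. A spring ball drops into a stop every 18 degrees (0.3142 rad); four clicks are 1.257. From a stop the push needed on a tab rises to about 4 N a quarter of the way and falls to nothing half way to the next stop; then the platter snaps into that stop by itself, ahead of the finger.
- platter_top (a point): Centre of the platter's upper face, 42 mm above the table; turns with the platter. Its z axis is up; the tabs a, b, c, d lie at 45, 135, 225 and 315 degrees counterclockwise from its x axis.
- tab_a (a point): Middle of the exposed part of one of the four finger tabs, 96 mm from the turntable's axis. The tab is dark steel, 20 mm wide with a round end, reaches from under the disc's rim (80 mm) to 112 mm from the axis, and spans 25 to 34 mm above the table; it turns with the platter.
- tab_b (a point): Middle of the exposed part of one of the four finger tabs, 96 mm from the turntable's axis. The tab is dark steel, 20 mm wide with a round end, reaches from under the disc's rim (80 mm) to 112 mm from the axis, and spans 25 to 34 mm above the table; it turns with the platter.
- tab_c (a point): Middle of the exposed part of one of the four finger tabs, 96 mm from the turntable's axis. The tab is dark steel, 20 mm wide with a round end, reaches from under the disc's rim (80 mm) to 112 mm from the axis, and spans 25 to 34 mm above the table; it turns with the platter.
- tab_d (a point): Middle of the exposed part of one of the four finger tabs, 96 mm from the turntable's axis. The tab is dark steel, 20 mm wide with a round end, reaches from under the disc's rim (80 mm) to 112 mm from the axis, and spans 25 to 34 mm above the table; it turns with the platter.
- sherd: Brown pottery sherd, 80 x 66 x 16 mm, lying loose and flat near the middle of the platter. Origin at the centre of its underside. It stays within 25 mm of the platter's axis.
- button_top (a point): Middle of the upper face of the release's round grey button, 32 mm across, 23 mm above the table. The button goes 6 mm straight down; full travel takes about 4 N, a spring lifts it again.
- release (a joint): Travel of the release button in m: 0 up, 0.006 fully down.
- release_pad: Wireless shutter release, a flat black pad 92 x 54 mm, 15 mm high, stuck to the table. Origin on the table below the button's centre; the pad reaches 34 mm to the -x side of it, 58 mm to the +x side and 27 mm to each y side.
- camera: Black camera on a fixed table stand on the far side of the turntable, looking down on the platter. Origin on the table 12 mm in front of the stand's column; stand 84 mm across; camera body 125 mm wide, up to 0.28 m high; its lens comes to about 110 mm from the platter's axis, 0.14 to 0.20 m above the table.
- loupe: Black stand loupe, a ring 38 mm across and 20 mm high, loose on the table; origin at the centre of its underside. Leave alone.
- sherd_flat: Flat sherd, 57 x 75 x 12 mm, loose on the table; origin at the centre of its underside. Leave alone.
- blue_vial: Clear vial with a blue cap, 28 mm across, 52 mm high, loose on the table; origin at the centre of its underside. Leave alone.
- white_vial: Clear vial with a white cap, 28 mm across, 52 mm high, loose on the table; origin at the centre of its underside. Leave alone.
Things that resemble listed ones, but are neither listed nor needed, are in the scene too. What is shaped like the sherd but red is not meant.

How it is judged (in metres and radians):
On the way, in this order (a step that is already met when the one before it is completed fails the run):
1. the platter rests in the fourth stop and the fingers are off the turntable (value of joint platter between 1.18664 and 1.32664 rad and velocity of joint platter between -0.1 and 0.1 rad/s and contact force between the fingers and turntable below 0.2 N), for 0.3 s.
2. the release button is pressed right down while the platter stays in the fourth stop (value of joint platter between 1.18664 and 1.32664 rad and value of joint release above 0.0045 m), for 0.05 s.
At the end, for the whole second after the job is handed in: The platter rests four clicks clockwise of its start (1.257 +- 0.07 rad), the release button is up again (less than 1 mm down), and the sherd lies flat and still on the platter, its centre within 25 mm of the axis and not twisted on it (within 0.5 rad of the platter's x axis) (value of joint platter between 1.18664 and 1.32664 rad and value of joint release below 0.001 m and horizontal distance between sherd and platter_top below 0.025 m and angle between the x axis of sherd and the x axis of platter_top, either way round below 0.5 rad and z of sherd in the frame of platter_top below 0.004 m and linear speed of sherd below 0.02 m/s); the robot touches nothing.
It fails at once if the platter is turned past the fourth stop, or backwards (value of joint platter above 1.41372 rad or value of joint platter below -0.125664 rad).
It fails at once if the release is pressed while the platter is not in the fourth stop (value of joint release above 0.003 m and not (value of joint platter between 1.18664 and 1.32664 rad)).
It fails at once if the turntable is gripped or pushed hard (over 20 N) (contact force between the fingers and turntable above 20 N).
It fails at once if the hand touches the sherd, or the sherd leaves the platter's face (contact force between any of the fingers, the arm and sherd above 0.3 N or z of sherd in the frame of platter_top above 0.008 m).
It fails at once if the camera is knocked, or another thing on the table is moved or lifted (contact force between any of the fingers, the arm and camera above 2 N or distance of any of loupe, sherd_flat, blue_vial, white_vial from where it was at the start of the episode above 0.015 m).
It also fails if it takes over 64 s, if anything falls off the work surface, if the arm or the gripper's body presses on something with over 40 N, if the wrist force passes 120 N, or if a joint passes its speed limit or range.

### The arm

A 6-joint arm with a two-finger parallel gripper is mounted at the origin on the work surface; the furniture and walls round the work are solid. World frame = base frame: x ahead of the robot, y to its left, z up, the work surface at z = 0. Lengths are in mm, angles in rad, forces in N, time in s.
With the tool pointing down it reaches from about 300 to 775 mm from the base axis. Payload 14.6 kg.
Tool frame: the origin (TCP) lies between the finger pads; the fingertips stand 22 mm ahead of it and the grasp point (between the pads) lies 3 mm ahead of it (finger_overhang is the distance from the TCP to the fingertips, in mm); z points along the fingers, y is the direction in which the jaws open and shut (so a half turn about z gives the same grasp; the last joint's range is limited). The gripper opens to 94 mm and grips with 3 to 60 N. Pads are 16 mm wide; open, the fingers measure 119 mm over their backs; the gripper's body (75 mm by 177 mm) begins 78 mm behind the grasp point.
Start: joints at [1.198, 0.3, 1.521, -0, 1.321, -0.067], TCP at [165.578, 524.474, 227.446] pointing down, gripper open.
Joint ranges: [-3.03, 3.03], [-0.79, 2.21], [0.23, 2.52], [-1.04, 4.18], [0, 3.07], [-2.55, 2.55]. Speed limits (rad/s): [2.22, 2.22, 2.57, 3.14, 3.14, 3.14].

### API

Orientations are given as [roll, pitch, yaw] about the fixed x, y, z axes, in that order (R = Rz(yaw) Ry(pitch) Rx(roll)).
In Python, from cell import * gives the robot as it stands.
- The arm moves only by the tool jog_arm, never from a script. Its argument "increments" is a list of rows, each a list of 7 numbers: the shift along the tool's x, y, z in cm, then the turn, a rotation vector about the tool's x, y, z in degrees, then the finger opening in cm, from 0 to 9.4. In form: [[x, y, z, wx, wy, wz, grip], ...]. A call has 1 to 20 rows; each row shifts and turns the commanded pose from where the row before left it, along the tool's axes as they then stand; what a row does not reach is not made up. A row lasts 1/8 s, in which the tool goes at most 62.5 mm and 10.7 degrees, less where a joint would pass 70% of its speed; a pose out of reach is approached as far as the arm can. A call is refused whole if a number of a shift passes 6.25 or a number of a turn 10.7, either way. A call with a gripper value outside its range is refused whole. The fingers move at their own pace and stop on an object; "squeeze" is the grip in N (left out, the last holds). Time passes only in rows, so rows that do not move let the fingers close. It gives the time, the measured TCP pose, the force and the opening at its end, in the units of the state.
- read_state(): the state, without advancing time (a new reading comes with each control period).
- camera(name): name is "scene" or "top"; returns a dict with "image" (420x560x3 uint8, red, green, blue), "K" (3x3 intrinsics, pixels), "k1" (the pictures are not rectified: a ray, as slopes to the right and down, at radius r is drawn at 1 + k1 r^2 times it, then the intrinsics apply), "rvec" (rotation vector, rad) and "tvec" (3), from world to camera coordinates, as OpenCV has them. Camera axes: x right, y down, z forward; pixel columns grow to the right and rows downward; lengths in mm; the calibration is good to about 2 mm. A picture is of the moment at which its call begins. There is no depth.
- sign_off(): hands the job in, once; it reports no verdict.
Trained networks look in a picture, given as the dict that the camera call returned (one of the last four; its "shot" number tells which), for a name from the list of things; names that differ only in an ending like _2 or _b are one class to them, and where a whole thing is asked for, a point or a joint stands for the part that bears it (a point fixed in the world has none). Each returns a list of dicts, best first, with "conf" (0 to 1); they miss things now and then, are a little off and sometimes report something else, mostly with a low value. They report only what shows in the picture. A call takes as long as a camera call. They do not tell look-alikes from the thing itself.
- recognise(picture, name): "centre" ([x, y, z] in mm, in the coordinates of the camera as it stood for that picture, good to about 4 mm: the middle of the surface that is visible of it).
- regions_of(picture, name): "mask" (420x560 bool, what is visible of it).
The state is a dict: "clock": time; "joints": joint angles; "qd": joint speeds; "effort": joint torques, N m; "eef_pos": TCP position; "eef_rot": TCP orientation; "wrist_force": force on the tool from outside, world axes, zero at the start; "moment": the same for the moment, N m; "finger_gap": finger opening in mm.
Only numpy, scipy, OpenCV 4.12 (cv2) and the standard library are available. Lean on these libraries where they do the work, as an engineer would, in place of code of your own. Each camera call takes 0.05 s, during which the arm holds its last target.

## Working session

There is one attempt and no reset: what is moved stays moved. The work goes in short steps, Python scripts to look and compute and a tool call to move; the robot and the scene stay as the last step left them, time stands still between calls to the robot, and variables do not carry over. Pictures are saved under pics/ and viewed, and the job is handed in when it is done.

Besides the shell and the picture viewer there is one more tool, called after "Call:" by a JSON object that holds its "fn" and its "kwargs". jog_arm: Moves the arm, as the interface text tells. Its arguments: {"type":"object","properties":{"increments":{"type":"array"},"squeeze":{"type":"number"}},"required":["increments"]}

```bash
mkdir -p pics; python3 - <<'E'
from cell import *
import cv2
print(read_state())
for n in("scene","top"):
    c=camera(n); cv2.imwrite(f"pics/{n}0.png",c["image"][:,:,::-1]); print(n,c["K"],c["k1"],c["rvec"],c["tvec"],c["shot"])
E
```

```text
{'clock': 0.0, 'joints': array([ 1.19841191e+00,  3.00508847e-01,  1.52158476e+00, -1.88782406e-05,
        1.32069715e+00, -6.66192754e-02]), 'qd': array([ 0.00017348,  0.00100514, -0.00041315, -0.00069477, -0.00073576,
       -0.00207123]), 'effort': array([-3.23398643e-03, -5.31807268e+01, -3.52729905e+01,  7.07159517e-02,
        2.44596071e-02, -1.13248911e-04]), 'eef_pos': array([165.49286333, 524.26114248, 226.86405502]), 'eef_rot': array([-3.14039599e+00, -6.15128756e-05,  2.83583216e+00]), 'wrist_force': array([-0.42731275, -0.72944233, -0.37373685]), 'moment': array([-0.0286023 , -0.00202161,  0.00614396]), 'finger_gap': 93.93347248871721}
scene [[409.86614521   0.         275.07580869]
 [  0.         409.86614521 205.34753675]
 [  0.           0.           1.        ]] -0.09383735950268507 [ 0.65748735 -2.46903139  1.34891288] [472.11763921 206.56159379 759.38330151] 1
top [[431.31633371   0.         278.03770815]
 [  0.         431.31633371 209.19579127]
 [  0.           0.           1.        ]] -0.12944926576019042 [ 2.14853556 -2.18255822  0.14161129] [ 17.19399442 564.10053869 858.41981117] 2
```

View pics/scene0.png

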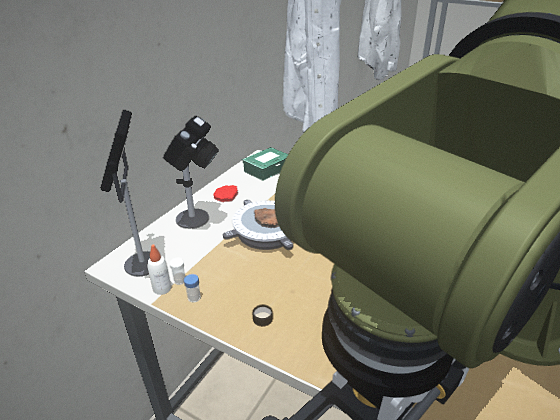

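View pics/top0.png

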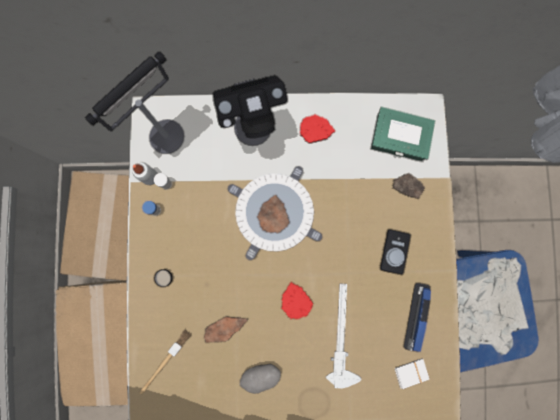

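The scene view shows the turntable at about (265,222), half hidden by the arm. The top view shows the platter at (275,212), its tabs at (297,173), (235,190), (252,252) and (315,235), the release pad at (396,252) and the camera at (250,105). Two red sherd look-alikes lie at (316,128) and (296,302).

```bash
cat > h.py <<'E'
from cell import *
import cv2, numpy as np
def Rt(c): return cv2.Rodrigues(np.array(c["rvec"],float))[0],np.array(c["tvec"],float)
def pix2w(c,uv,z):
    K=c["K"];R,t=Rt(c);out=[]
    for u,v in np.atleast_2d(uv):
        p=np.array([(u-K[0,2])/K[0,0],(v-K[1,2])/K[1,1]]);q=p.copy()
        for _ in range(30): q=p/(1+c["k1"]*(q@q))
        d=R.T@np.array([q[0],q[1],1]);o=-R.T@t
        out.append(o+d*(z-o[2])/d[2])
    return np.array(out)
def w2pix(c,P):
    return cv2.projectPoints(np.atleast_2d(P).astype(float),np.array(c["rvec"],float),np.array(c["tvec"],float),c["K"],np.array([c["k1"],0,0,0,0.]))[0].reshape(-1,2)
def c2w(c,p):
    R,t=Rt(c);return R.T@(np.array(p)-t)
E
python3 - <<'E'
from h import *
c=camera("top")
print("cam",c2w(c,[0,0,0]))
for n in ["turntable","platter_top","sherd","tab_a","button_top","release_pad","camera","loupe","sherd_flat","blue_vial","white_vial"]:
    for d in recognise(c,n)[:6]:
        print(n,round(d["conf"],2),c2w(c,d["centre"]).round(1),w2pix(c,c2w(c,d["centre"])).round(0))
print(w2pix(c,[[0,0,0],[165,524,200],[300,300,0]]))
cv2.imwrite("pics/top1.png",cv2.resize(c["image"][150:275,210:420,::-1],None,fx=3.8,fy=3.8,interpolation=cv2.INTER_CUBIC))
E
```

```text
cam [458.63816021  19.6420819  919.05105953]
turntable 0.65 [561.3  14.6  42.3] [[275. 210.]]
platter_top 0.87 [561.4  16.   39.2] [[274. 210.]]
sherd 0.89 [372.7 -27.1  17. ] [[297. 302.]]
sherd 0.85 [742.4 -73.5  16.9] [[314. 128.]]
sherd 0.75 [547.3  19.4  61.6] [[273. 216.]]
tab_a 0.8 [562.7  14.3  42. ] [[275. 210.]]
button_top 0.72 [ 459.7 -233.8   23.3] [[394. 258.]]
release_pad 0.77 [ 473.5 -238.    19.6] [[396. 251.]]
release_pad 0.41 [560.9  11.4  48.2] [[277. 210.]]
camera 0.83 [714.3  53.3 241.5] [[251. 104.]]
loupe 0.67 [425.4 250.   17.9] [[163. 278.]]
sherd_flat 0.74 [ 612.4 -274.3   12.1] [[408. 186.]]
blue_vial 0.51 [567.  268.9  55. ] [[150. 209.]]
blue_vial 0.36 [ 474.4 -238.5   17.1] [[396. 251.]]
white_vial 0.6 [628.7 242.1  53.7] [[164. 179.]]
[[286.19351592 476.77151843]
 [ -9.49210653 427.08841979]
 [142.21074062 337.03604492]]
```

View pics/top1.png

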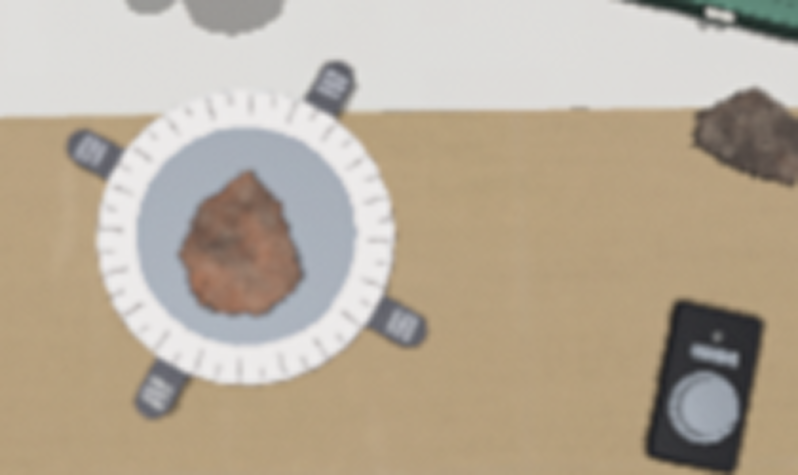

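The crop confirms the choices: brown sherd on the platter, tabs a–d, and the release pad with its round button at crop (703,407). Next I refine the platter centre and tab angles.

```bash
cat > plat.py <<'E'
from h import *
from scipy.optimize import least_squares
def tabs(c,ctr,r=(86,108),z=34):
    # darkness of tab over angle
    A=np.radians(np.arange(0,360,0.5)); s=np.zeros(len(A))
    hsv=c["image"].astype(float).mean(2)
    for rr in np.arange(*r,3):
        P=np.c_[ctr[0]+rr*np.cos(A),ctr[1]+rr*np.sin(A),0*A+z]
        p=w2pix(c,P).astype(np.float32)
        s+=cv2.remap(hsv.astype(np.float32),p[:,0],p[:,1],cv2.INTER_LINEAR).ravel()
    return np.degrees(A),s/len(np.arange(*r,3))
def centre(c):
    im=c["image"].astype(int); m=(im.min(2)>190)
    u0=w2pix(c,[[561,15,42]])[0]
    b=np.zeros(m.shape,np.uint8);cv2.circle(b,tuple(u0.astype(int).tolist()),41,1,-1)
    m=(m&(b>0)).astype(np.uint8); m=cv2.morphologyEx(m,cv2.MORPH_CLOSE,np.ones((5,5)))
    cn=max(cv2.findContours(m,0,cv2.CHAIN_APPROX_NONE)[0],key=cv2.contourArea)[:,0]
    W=pix2w(c,cn,42)[:,:2]
    f=least_squares(lambda p:np.hypot(W[:,0]-p[0],W[:,1]-p[1])-p[2],[561,15,80],loss="soft_l1")
    return f.x
E
python3 - <<'E'
from plat import *
c=camera("top"); x=centre(c); print(x)
a,s=tabs(c,x[:2])
fold=s.reshape(4,-1).mean(0)
print(np.c_[a[:180:4],fold[::4]].round(0).tolist())
for k in range(4):
    q=s[k*180:(k+1)*180]; d=np.where(q<110)[0]; print(k*90+a[d].min(),k*90+a[d].max(),len(d))
for n in ["button_top","release_pad","tab_b","turntable"]:
    for d in regions_of(c,n)[:2]:
        m=d["mask"]; ys,xs=np.where(m); print(n,d["conf"],xs.mean(),ys.mean(),m.sum(),xs.min(),xs.max(),ys.min(),ys.max())
        if n=="button_top": print(pix2w(c,[[xs.mean(),ys.mean()]],23))
# button by crop estimate
print(pix2w(c,[[210+703/3.8,150+407/3.8]],23))
E
```

```text
[560.40014306  16.58202007  79.58789429]
[[0.0, 173.0], [2.0, 173.0], [4.0, 173.0], [6.0, 174.0], [8.0, 173.0], [10.0, 173.0], [12.0, 173.0], [14.0, 173.0], [16.0, 173.0], [18.0, 173.0], [20.0, 173.0], [22.0, 173.0], [24.0, 173.0], [26.0, 172.0], [28.0, 172.0], [30.0, 172.0], [32.0, 172.0], [34.0, 172.0], [36.0, 172.0], [38.0, 172.0], [40.0, 173.0], [42.0, 175.0], [44.0, 175.0], [46.0, 175.0], [48.0, 175.0], [50.0, 170.0], [52.0, 152.0], [54.0, 130.0], [56.0, 130.0], [58.0, 139.0], [60.0, 140.0], [62.0, 137.0], [64.0, 130.0], [66.0, 144.0], [68.0, 162.0], [70.0, 172.0], [72.0, 173.0], [74.0, 174.0], [76.0, 174.0], [78.0, 173.0], [80.0, 173.0], [82.0, 174.0], [84.0, 174.0], [86.0, 174.0], [88.0, 173.0]]Traceback (most recent call last):
  File "<stdin>", line 7, in <module>
    return umr_minimum(a, axis, None, out, keepdims, initial, where)
ValueError: zero-size array to reduction operation minimum which has no identity
```

```bash
python3 - <<'E'
from plat import *
c=camera("top"); x=[560.4,16.6]
a,s=tabs(c,x)
for k in range(4):
    q=s[k*180:(k+1)*180]; d=np.where(q<145)[0]; print(q.min(),q.max(),(k*90+a[d]).tolist() if len(d) else None)
for n in ["button_top","release_pad"]:
    for d in regions_of(c,n)[:1]:
        m=d["mask"]; ys,xs=np.where(m); print(n,d["conf"],xs.mean(),ys.mean(),m.sum(),xs.min(),xs.max(),ys.min(),ys.max())
print(pix2w(c,[[210+703/3.8,150+407/3.8]],23))
# tips by crop
T=np.array([[337,66],[75,143],[148,412],[422,334]])/3.8+[210,150]
w=pix2w(c,T,34)[:,:2]-x; print(np.hypot(*w.T),np.degrees(np.arctan2(w[:,1],w[:,0])))
im=cv2.resize(c["image"][:,:,::-1],None,fx=4,fy=4,interpolation=cv2.INTER_CUBIC)
A=np.linspace(0,2*np.pi,200)
def circ(cx,cy,z,r,col):
    p=(w2pix(c,np.c_[cx+r*np.cos(A),cy+r*np.sin(A),0*A+z])*4+1.5).astype(np.int32); cv2.polylines(im,[p],1,col,1)
circ(*x,42,80,(0,0,255));circ(*x,34,112,(0,255,0));b=pix2w(c,[[210+703/3.8,150+407/3.8]],23)[0];circ(b[0],b[1],23,16,(0,0,255))
cv2.imwrite("pics/ov.png",im[580:1130,880:1680])
E
```

```text
120.00239849090576 220.35977935791016 [54.0, 54.5, 55.0, 55.5, 56.0, 56.5, 57.00000000000001, 57.5, 58.00000000000001, 58.5, 59.00000000000001, 59.5, 59.99999999999999, 60.5, 61.0, 61.50000000000001, 62.0, 62.50000000000001, 63.0, 63.50000000000001, 64.0, 64.5, 65.0, 65.5, 66.0, 66.5, 67.0, 67.5]
105.90503025054932 161.20638275146484 [143.5, 144.0, 144.5, 145.0, 145.5, 146.0, 146.5, 147.0, 147.5, 148.0, 148.5, 152.0, 152.5, 153.0, 153.5, 154.0, 154.5, 155.0, 155.5, 156.0, 156.5, 157.0, 157.5, 158.0, 158.5, 159.0]
113.9309892654419 158.27299118041992 [231.5, 232.0, 232.5, 233.0, 233.5, 234.0, 234.5, 235.0, 235.5, 236.0, 236.5, 237.0, 237.5, 238.0, 238.5, 239.0, 239.5, 240.0, 240.5, 241.0, 241.5, 242.0, 242.5, 243.0, 243.5, 244.0, 244.5, 245.0, 245.5]
127.7292890548706 220.64400100708008 [323.0, 323.5, 324.0, 324.5, 325.0, 325.5, 326.0, 326.5, 327.0, 327.5, 328.0, 328.5, 329.0, 329.5, 330.0, 330.5, 331.0, 331.5, 332.0, 332.5, 333.0, 333.5, 334.0]
button_top 0.63 394.97752808988764 256.7752808988764 178 388 402 250 264
release_pad 0.81 395.2836398838335 251.5837366892546 1033 380 409 229 274
[[ 460.8115397  -235.12651539   23.        ]]
[105.67136427 104.51852665 109.9833533  111.38600125] [ -30.08063001   61.08552079  151.31482403 -120.73211102]
```

View pics/ov.png

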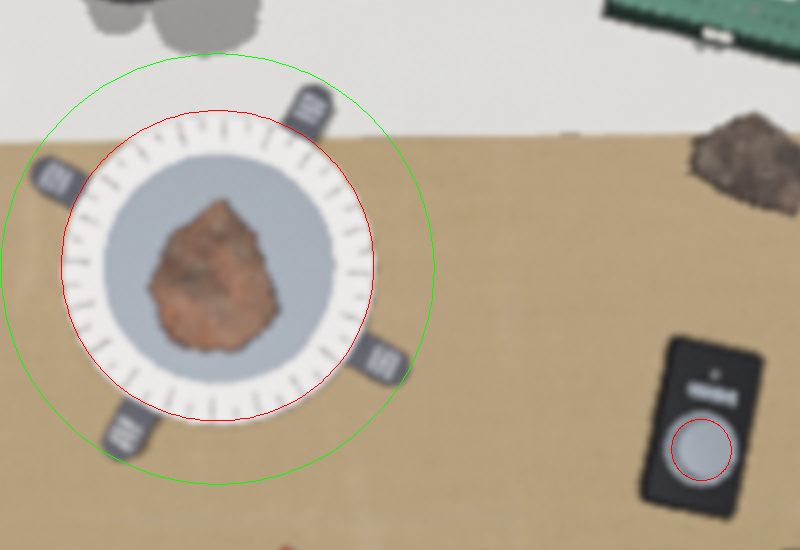

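Call:
{"fn": "jog_arm", "kwargs": {"increments": [[-2.8,-2.86,0,0,0,0,0],[-2.8,-2.86,0,0,0,0,0],[-2.8,-2.86,0,0,0,0,0],[-2.8,-2.86,0,0,0,0,0],[-2.8,-2.86,0,0,0,0,0],[-2.8,-2.86,0,0,0,0,0],[-2.8,-2.86,0,0,0,0,0],[-2.8,-2.86,0,0,0,0,0],[-2.8,-2.86,0,0,0,0,0],[-2.8,-2.86,0,0,0,0,0],[-2.8,-2.86,0,0,0,0,0],[-2.8,-2.86,0,0,0,0,0],[-2.8,-2.86,0,0,0,0,0],[0,0,0,0,0,9.7,0],[0,0,0,0,0,9.7,0],[0,0,0,0,0,9.7,0],[0,0,0,0,0,9.7,0],[0,0,0,0,0,9.7,0],[0,0,0,0,0,9.7,0],[0,0,0,0,0,9.7,0]], "squeeze": 5}}

```text
clock: 3.4
eef_pos: [400.8, 60.4, 227.6]
eef_rot: [3.141, -0.0, 1.645]
wrist_force: [0.4, -0.6, 0.2]
finger_gap: 0.4
```

Call:
{"fn": "jog_arm", "kwargs": {"increments": [[0,0,0,0,0,9.7,0],[-2.55,3.22,0,0,0,0,0],[-2.55,3.22,0,0,0,0,0],[-2.55,3.22,0,0,0,0,0],[-2.55,3.22,0,0,0,0,0],[-2.55,3.22,0,0,0,0,0],[0,0,3,0,0,0,0],[0,0,4,0,0,0,0],[0,0,4,0,0,0,0],[0,0,0,0,0,0,0],[0,0,0,0,0,0,0]]}}

```text
clock: 4.78
eef_pos: [550.4, -81.2, 119.1]
eef_rot: [3.14, 0.0, 1.481]
wrist_force: [0.7, -0.8, -0.3]
finger_gap: 0.4
```

```bash
python3 - <<'E'
from h import *
for n in("scene","top"):
    c=camera(n); cv2.imwrite(f"pics/{n}2.png",c["image"][:,:,::-1])
E
```

```text
(no output)
```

View pics/top2.png

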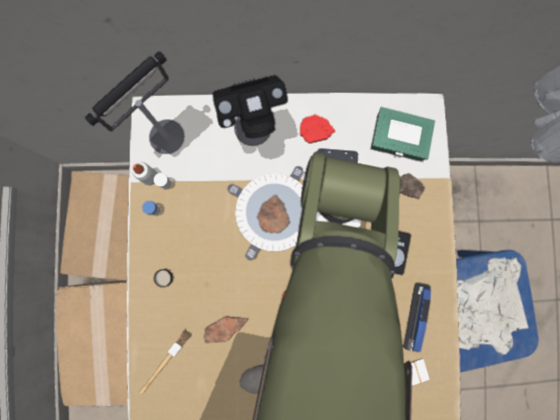

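View pics/scene2.png

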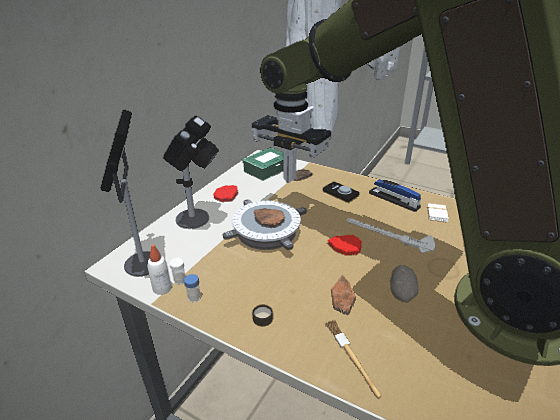

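The top view has the tool over the right of the platter. The scene view shows the closed fingers at (290,165), the whole turntable at (265,222) and the pad at (341,190). Next I check the geometry in the scene view.

```bash
cat > ov.py <<'E'
from h import *
import sys
def over(name,out,ctr,tabang,s=read_state()):
    c=camera(name); im=cv2.resize(c["image"][:,:,::-1],None,fx=5,fy=5,interpolation=cv2.INTER_CUBIC)
    A=np.linspace(0,2*np.pi,200)
    def pl(P,col): cv2.polylines(im,[(w2pix(c,P)*5+2).astype(np.int32)],1,col,1)
    for z,r,col in((42,80,(0,0,255)),(34,112,(0,200,0))): pl(np.c_[ctr[0]+r*np.cos(A),ctr[1]+r*np.sin(A),0*A+z],col)
    for k in range(4):
        a=np.radians(tabang+90*k); R=np.array([[np.cos(a),-np.sin(a)],[np.sin(a),np.cos(a)]])
        q=(R@np.array([[80,112,112,80],[-10,-10,10,10]])).T+ctr
        pl(np.c_[q,np.full(4,34)],(255,0,0))
    y=s["eef_rot"][2]; R=np.array([[np.cos(y),np.sin(y)],[np.sin(y),-np.cos(y)]])
    q=(R@np.array([[-8,8,8,-8],[-12.5,-12.5,12.5,12.5]])).T+s["eef_pos"][:2]
    pl(np.c_[q,np.full(4,s["eef_pos"][2]-22)],(255,0,255))
    u=w2pix(c,[[ctr[0],ctr[1]-25,60]])[0]*5; x0=int(max(0,u[0]-400));y0=int(max(0,u[1]-300))
    cv2.imwrite(out,im[y0:y0+600,x0:x0+800])
E
python3 - <<'E'
from ov import *
over("scene","pics/s3.png",(558.5,15.5),-120.2)
E
```

```text
(no output)
```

View pics/s3.png

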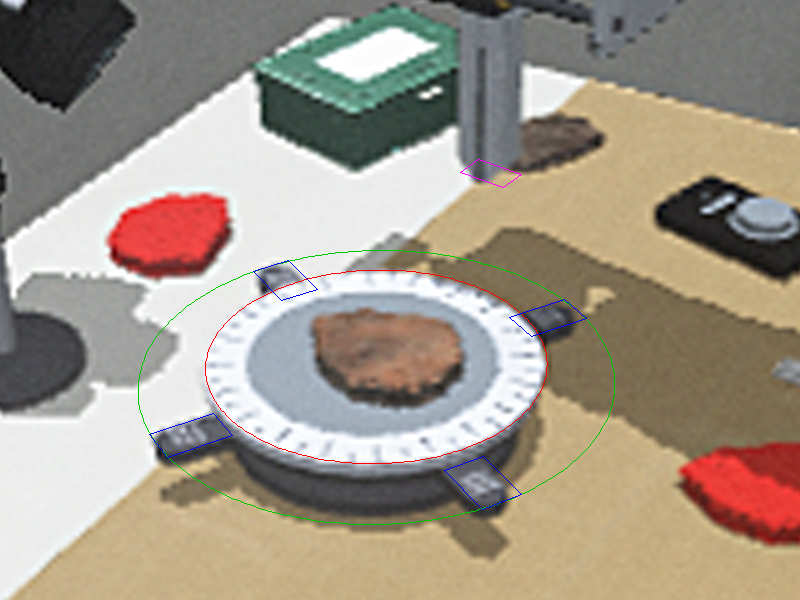

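Call:
{"fn": "jog_arm", "kwargs": {"increments": [[0,0,2.6,0,0,0,0],[0,0,2.6,0,0,0,0],[0,0,2.6,0,0,0,0],[0,0,0,0,0,0,0],[0.003,-0.254,0,0,0,1.5,0],[0.003,-0.254,0,0,0,1.5,0],[0.003,-0.254,0,0,0,1.5,0],[0.003,-0.254,0,0,0,1.5,0],[0.003,-0.254,0,0,0,1.5,0],[0.003,-0.254,0,0,0,1.5,0],[0.003,-0.254,0,0,0,1.5,0],[0.003,-0.254,0,0,0,1.5,0],[0.003,-0.254,0,0,0,1.5,0],[0.003,-0.254,0,0,0,1.5,0],[0,0,0,0,0,0,0]]}}

```text
clock: 6.8
eef_pos: [525.0, -75.4, 39.6]
eef_rot: [3.141, -0.0, 1.219]
wrist_force: [3.6, -0.7, -1.3]
finger_gap: 0.8
```

```bash
python3 - <<'E'
from ov import *
over("scene","pics/s4.png",(558.5,15.5),-120.2)
E
```

```text
(no output)
```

View pics/s4.png

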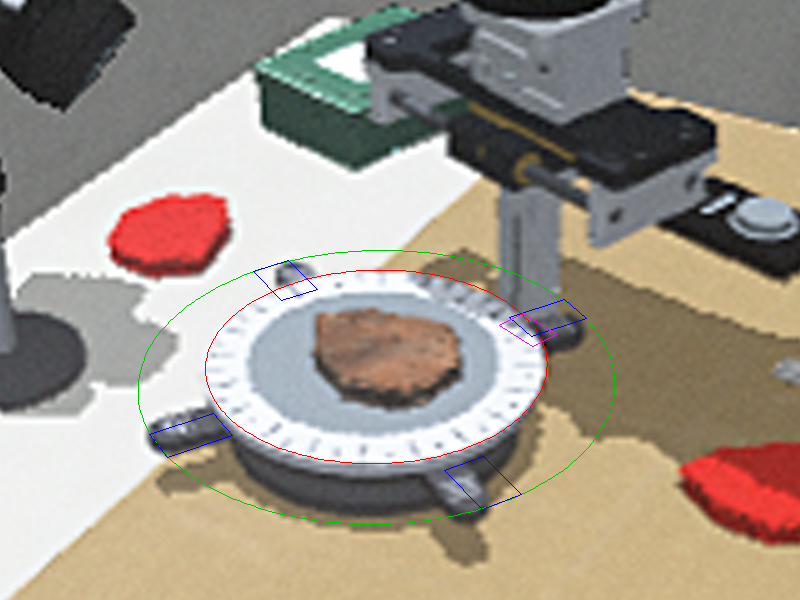

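Call:
{"fn": "jog_arm", "kwargs": {"increments": [[0.003,-0.254,0,0,0,1.5,0],[0.003,-0.254,0,0,0,1.5,0],[0.003,-0.254,0,0,0,1.5,0],[0.003,-0.254,0,0,0,1.5,0],[0.003,-0.254,0,0,0,1.5,0],[0.003,-0.254,0,0,0,1.5,0],[0.003,-0.254,0,0,0,1.5,0],[0.003,-0.254,0,0,0,1.5,0],[0.003,-0.254,0,0,0,1.5,0],[0.003,-0.254,0,0,0,1.5,0],[0.003,-0.254,0,0,0,1.5,0],[0.003,-0.254,0,0,0,1.5,0],[0.003,-0.254,0,0,0,1.5,0],[0.003,-0.254,0,0,0,1.5,0],[0.003,-0.254,0,0,0,1.5,0],[0.003,-0.254,0,0,0,1.5,0],[0.003,-0.254,0,0,0,1.5,0],[0.003,-0.254,0,0,0,1.5,0],[0,0,0,0,0,0,0]]}}

```text
clock: 9.22
eef_pos: [487.1, -50.3, 39.4]
eef_rot: [-3.141, 0.0, 0.748]
wrist_force: [-0.2, -0.8, -0.4]
finger_gap: 0.5
```

```bash
python3 - <<'E'
from ov import *
over("scene","pics/s5.png",(558.5,15.5),-156.2)
E
```

```text
(no output)
```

View pics/s5.png

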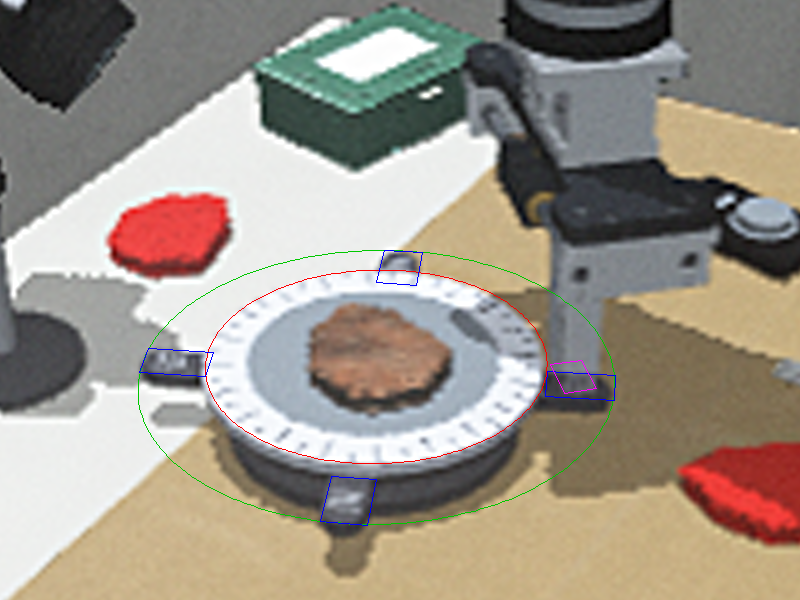

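The overlay drawn at two clicks matches all four tabs, e.g. the right one at (580,387). The sherd rides along and the force is near zero. Now the third click.

Call:
{"fn": "jog_arm", "kwargs": {"increments": [[0.003,-0.254,0,0,0,1.5,0],[0.003,-0.254,0,0,0,1.5,0],[0.003,-0.254,0,0,0,1.5,0],[0.003,-0.254,0,0,0,1.5,0],[0.003,-0.254,0,0,0,1.5,0],[0.003,-0.254,0,0,0,1.5,0],[0.003,-0.254,0,0,0,1.5,0],[0.003,-0.254,0,0,0,1.5,0],[0.003,-0.254,0,0,0,1.5,0],[0.003,-0.254,0,0,0,1.5,0],[0.003,-0.254,0,0,0,1.5,0],[0.003,-0.254,0,0,0,1.5,0],[0,0,0,0,0,0,0]]}}

```text
clock: 10.9
eef_pos: [470.2, -25.1, 39.4]
eef_rot: [-3.142, 0.0, 0.434]
wrist_force: [0.2, 0.2, -0.1]
finger_gap: 0.8
```

```bash
python3 - <<'E'
from ov import *
over("scene","pics/s6.png",(558.5,15.5),-174.2)
E
```

```text
(no output)
```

View pics/s6.png

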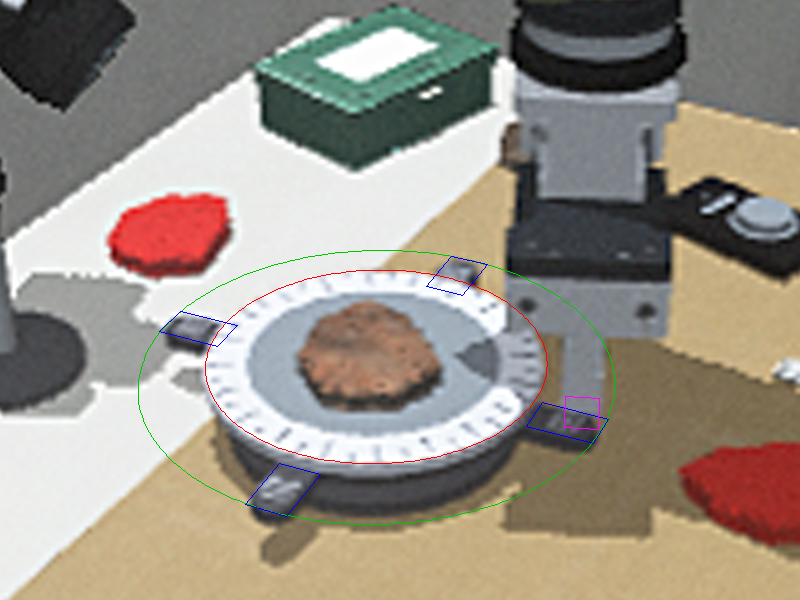

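Three clicks match the overlay (right tab at (567,425)). Fourth: another 15°.

Call:
{"fn": "jog_arm", "kwargs": {"increments": [[0.003,-0.254,0,0,0,1.5,0],[0.003,-0.254,0,0,0,1.5,0],[0.003,-0.254,0,0,0,1.5,0],[0.003,-0.254,0,0,0,1.5,0],[0.003,-0.254,0,0,0,1.5,0],[0.003,-0.254,0,0,0,1.5,0],[0.003,-0.254,0,0,0,1.5,0],[0.003,-0.254,0,0,0,1.5,0],[0.003,-0.254,0,0,0,1.5,0],[0.003,-0.254,0,0,0,1.5,0],[0,0,0,0,0,0,0],[0,0,0,0,0,0,0]]}}

```text
clock: 12.45
eef_pos: [462.7, -1.1, 39.4]
eef_rot: [-3.142, 0.0, 0.173]
wrist_force: [1.0, -0.6, 0.5]
finger_gap: 0.6
```

```bash
python3 - <<'E'
from ov import *
over("scene","pics/s7.png",(558.5,15.5),-192.2)
E
```

```text
(no output)
```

View pics/s7.png

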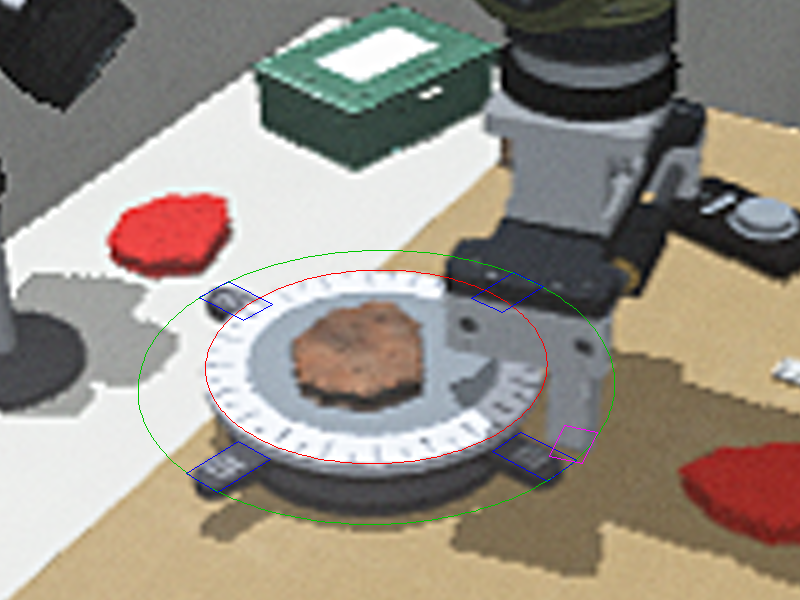

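Four clicks: the tabs match the overlay, e.g. the left-bottom one at (228,467). Now I back away from the tab, move out and rise.

Call:
{"fn": "jog_arm", "kwargs": {"increments": [[-0.5,0.8,0,0,0,0,0],[-1,0,0,0,0,0,0],[0,0,-2,0,0,0,0],[0,0,-3,0,0,0,0],[0,0,-3,0,0,0,0],[0,0,0,0,0,0,0],[0,0,0,0,0,0,0],[0,0,0,0,0,0,0]]}}

```text
clock: 13.5
eef_pos: [448.7, -11.6, 118.5]
eef_rot: [-3.141, 0.002, 0.172]
wrist_force: [-0.1, -0.4, -0.7]
finger_gap: 0.2
```

```bash
python3 - <<'E'
from ov import *
over("scene","pics/s8.png",(558.5,15.5),-192.2)
s=read_state(); c=camera("scene")
b=np.array([460.8,-235.1,23])
for d in recognise(c,"button_top")[:2]: print(d["conf"],c2w(c,d["centre"]))
for d in regions_of(c,"button_top")[:1]:
    ys,xs=np.where(d["mask"]); print(xs.mean(),ys.mean(),pix2w(c,[[xs.mean(),ys.mean()]],23))
print(w2pix(c,b), s["eef_pos"], s["eef_rot"])
im=cv2.resize(c["image"][:,:,::-1],None,fx=8,fy=8,interpolation=cv2.INTER_CUBIC)
A=np.linspace(0,6.28,60)
p=(w2pix(c,np.c_[b[0]+16*np.cos(A),b[1]+16*np.sin(A),0*A+23])*8+3.5).astype(np.int32);cv2.polylines(im,[p],1,(0,0,255),1)
u=w2pix(c,b)[0]*8
cv2.imwrite("pics/btn.png",im[int(u[1])-200:int(u[1])+200,int(u[0])-250:int(u[0])+250])
y=s["eef_rot"][2];D=b-s["eef_pos"];print("tool x,y",D[0]*np.cos(y)+D[1]*np.sin(y),D[0]*np.sin(y)-D[1]*np.cos(y))
E
```

```text
0.5 [712.29229047  71.56266314 201.28662122]
0.36 [419.8893056  257.6681151   15.12541369]
344.0882352941176 189.05882352941177 [[ 461.71393399 -231.4054857    23.        ]]
[[344.90836676 188.54677071]] [448.78915481 -11.57721028 118.57329658] [-3.14114811e+00  1.58410157e-03  1.72417658e-01]
tool x,y -26.515852555869337 222.26922298896227
```

View pics/s8.png

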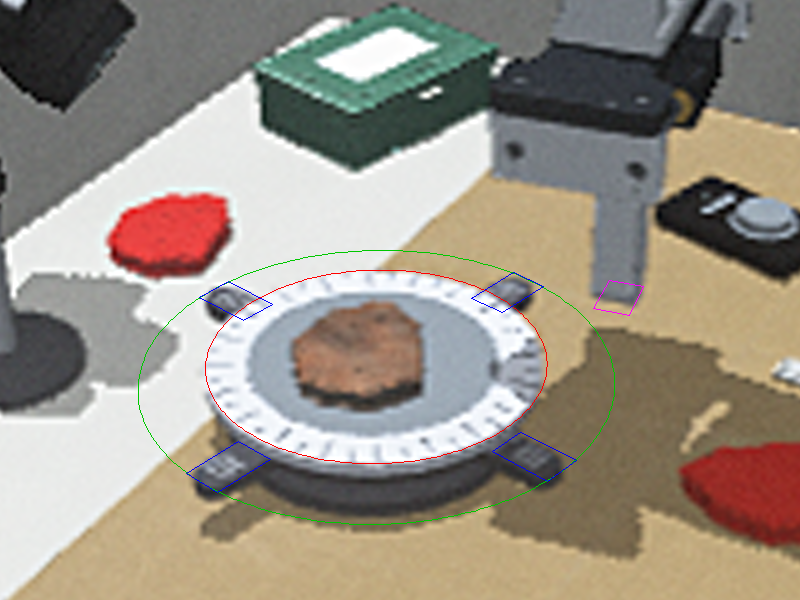

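View pics/btn.png

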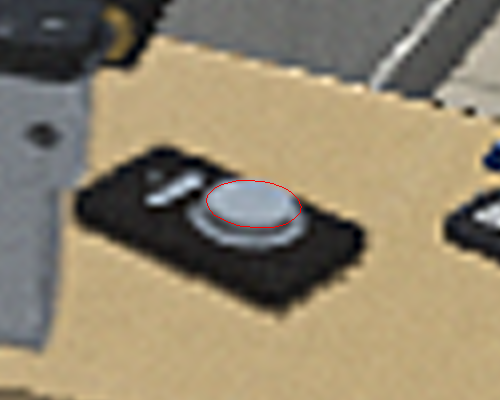

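Platter and sherd look right in the fourth stop. The button outline at (254,204) agrees to about 1 mm. Next, over to the button.

Call:
{"fn": "jog_arm", "kwargs": {"increments": [[-0.45,3.7,0,0,0,0,0],[-0.44,3.7,0,0,0,0,0],[-0.44,3.7,0,0,0,0,0],[-0.44,3.7,0,0,0,0,0],[-0.44,3.7,0,0,0,0,0],[-0.44,3.7,0,0,0,0,0],[0,0,0,0,0,0,0],[0,0,3,0,0,0,0],[0,0,3,0,0,0,0],[0,0,0.8,0,0,0,0],[0,0,0,0,0,0,0],[0,0,0,0,0,0,0]]}}

```text
clock: 15.2
eef_pos: [461.8, -235.0, 52.5]
eef_rot: [3.141, -0.001, 0.173]
wrist_force: [-0.1, -0.0, -0.9]
finger_gap: 0.5
```

```bash
python3 - <<'E'
from h import *
c=camera("scene");s=read_state();print(s["eef_pos"],s["wrist_force"])
im=cv2.resize(c["image"][:,:,::-1],None,fx=6,fy=6,interpolation=cv2.INTER_CUBIC)
u=w2pix(c,[[460.8,-235,23]])[0]*6
cv2.imwrite("pics/btn2.png",im[int(u[1])-350:int(u[1])+200,int(u[0])-300:int(u[0])+300])
E
```

```text
[ 461.77553112 -234.99669269   52.51695904] [-0.47005963  0.03120609 -0.89841084]
```

View pics/btn2.png

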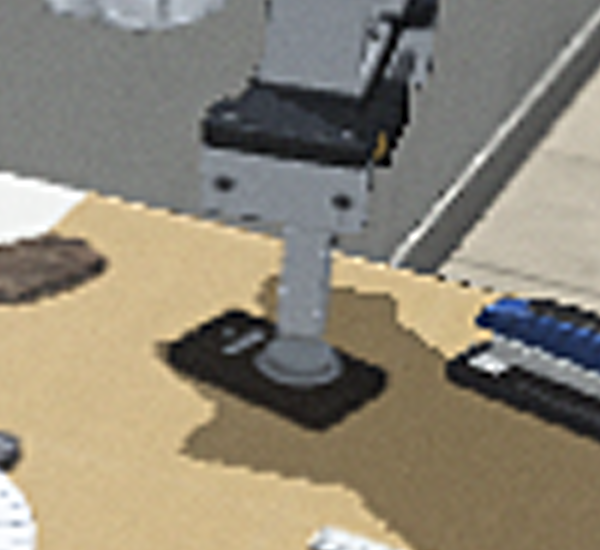

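The fingers stand centred over the button at (300,355). Pressing.

Call:
{"fn": "jog_arm", "kwargs": {"increments": [[0,0,0.6,0,0,0,0],[0,0,0.4,0,0,0,0],[0,0,0.3,0,0,0,0],[0,0,0,0,0,0,0],[0,0,0,0,0,0,0]]}}

```text
clock: 15.88
eef_pos: [461.6, -235.0, 39.1]
eef_rot: [3.141, -0.001, 0.172]
wrist_force: [-0.6, 2.0, 10.9]
finger_gap: 0.8
```

10.9 N at tip height 17.1 mm means the button is on its stop (full travel takes about 4 N). Lifting.

Call:
{"fn": "jog_arm", "kwargs": {"increments": [[0,0,-0.6,0,0,0,0],[0,0,-1.5,0,0,0,0],[0,0,-3,0,0,0,0],[0,0,-4,0,0,0,0],[-1,4,0,0,0,0,0],[-1,4,0,0,0,0,0],[0,0,0,0,0,0,0],[0,0,0,0,0,0,0],[0,0,0,0,0,0,0]]}}

```text
clock: 17.0
eef_pos: [455.4, -316.2, 129.7]
eef_rot: [-3.141, 0.0, 0.173]
wrist_force: [-0.0, 0.3, -0.7]
finger_gap: 0.3
```

```bash
python3 - <<'E'
from ov import *
over("scene","pics/s9.png",(558.5,15.5),-192.2)
for n in("top",):
    c=camera(n); cv2.imwrite(f"pics/{n}9.png",c["image"][:,:,::-1])
print(read_state()["wrist_force"])
E
```

```text
[0.41113109 0.15273841 0.24649431]
```

View pics/s9.png

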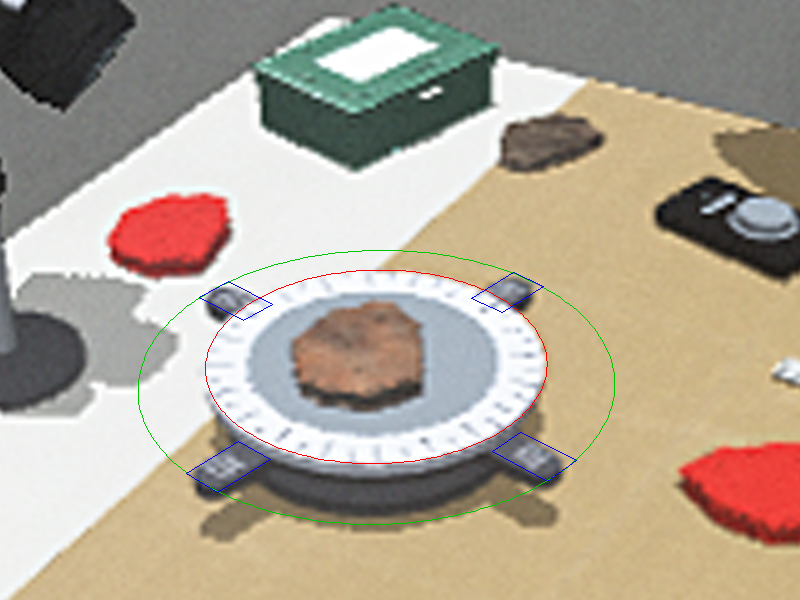

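View pics/top9.png

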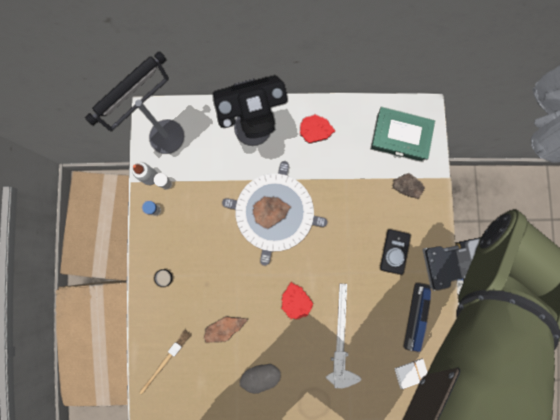

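The platter stands in the fourth stop with the sherd lying on it, the button is up at (763,215), nothing else has moved and the hand is clear.

```bash
python3 -c "
from cell import *
print(sign_off())"
```

```text
the job is handed in; nothing more can be done
None
```

I turned the platter four clicks clockwise with the closed fingertips against one tab. Then I backed the hand off, pressed the release button to its stop, let it up, and handed the job in at about 17 s of the 64 s allowed. No verdict was reported.

- **Platter:** after the second, third and fourth clicks, and again at the end, the tabs in the scene picture matched the expected angles. In the force readings at the end of each pushing move, the highest was about 4 N.
- **Button:** the reading at the bottom was 10.9 N with the fingertips 17.1 mm above the table. That means it was on its stop, since full travel takes about 4 N. The last pictures show it up again.
- **Sherd and other things:** the sherd rode round lying flat near the middle, judged by eye from the pictures; I did not measure its final offset or twist. The camera and the loose things look unmoved, and the hand was touching nothing at the end.
- **Checks that disagreed:**
  - The rim and tab tips gave turntable centres about 2–4 mm apart; I used a value in between, and the overlays fitted to about 2 mm.
  - In the scene picture the network placed the button wrongly (0.5 confidence or less). I used the position I had picked out in the top view, which the scene picture's region mask confirmed to within 4 mm.

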